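# Clamp the glue block on the seat rail that lacks one

## Task

Two stool seat rails lie loose in the clamping jig; one already has its glue block, the other has none. Take the loose glue block from the bench, stand it upright in the jig midway along the bare rail, long face flat against the rail on the side away from the fence, and swing that bay's cam lever until it grips block and rail firmly against the fence, without forcing it, then let go. Leave the other rail, its open clamp and everything else on the bench as they are.

Things in the scene. Friction and masses are not known exactly. Their poses are not given: they have to be found in the camera images.
- jig: fixed plywood jig, board 200 x 450 x 18 mm; origin under its centre, on the bench; x to the fence (away from the robot), y left along it, z up. Fence: strip 24 mm high on the board, inner face at x = 70 mm. Two equal bays, centred at y = +130 (left) and -130 mm (right); from the fence towards the robot each holds rail, room for the block, cam. Fence to open cam: 69 to 71 mm
- bay_left (a point): point on the board (18 mm up) at the foot of the fence's inner face, middle of the left bay; axes as the jig. Small stops, 14 mm high, beside the fence 85 mm either side keep the rail from sliding out
- bay_right (a point): the same for the right bay
- pivot_left (a point): the left clamp's pivot axis at the board's top, 84.4 mm from the fence face, 13.8 mm right (-y) of the bay's middle, so that the biting cam presses on the bay's middle; axes as the jig
- pivot_right (a point): the same for the right clamp
- cam_left (a joint): left clamp's lever and cam angle, rad. Starts open, 0 to 0.3; grows clockwise seen from above, closing; limits -0.3, 2.4. At 0 the lever points along (-0.643, -0.766) in the jig's frame. Cam: eccentric disc, radius 28, 28 mm tall; its nearest point to the fence is 28 - 14 cos(angle) mm from the pivot. With block and rail tight on the fence it bites near 1.7; without a block it never reaches the rail
- cam_right (a joint): right clamp's lever and cam angle, rad. Starts open, 0 to 0.3; grows clockwise seen from above, closing; limits -0.3, 2.4. At 0 the lever points along (-0.643, -0.766) in the jig's frame. Cam: eccentric disc, radius 28, 28 mm tall; its nearest point to the fence is 28 - 14 cos(angle) mm from the pivot. With block and rail tight on the fence it bites near 1.7; without a block it never reaches the rail
- post_left (a point): left clamp: centre, half-way up, of the upright round black post (22 mm diameter, 44 mm tall, foot 42.5 and top 86.5 mm above the bench) on the lever's end, 100 mm from the pivot; the place to grip or push the lever. Lever: 2.5 N at the post turns it; it stays where left. Once biting, the wood feels about 2.5 times what the post gets beyond that, and the grip holds when let go. z up
- post_right (a point): right clamp: centre, half-way up, of the upright round black post (22 mm diameter, 44 mm tall, foot 42.5 and top 86.5 mm above the bench) on the lever's end, 100 mm from the pivot; the place to grip or push the lever. Lever: 2.5 N at the post turns it; it stays where left. Once biting, the wood feels about 2.5 times what the post gets beyond that, and the grip holds when let go. z up
- rail_bare_centre (a point): centre of the plain seat rail without a block, light wood, 28 (x) x 136 (y, length) x 34 mm (z) plus a 10 mm dowel at each end, 110 g, loose. It lies in the left or right bay on the board, 2 to 6 mm short of the fence, y along the fence, its -x face towards the cam
- rail_done_centre (a point): centre of the other loose rail, the same but with a glue block already fixed on the middle of its -x face; it lies in the other bay and stays there
- block_centre (a point): centre of the loose glue block, brown wood, 26 (x) x 56 (y) x 36 mm (z), two dark screw holes in its top, 40 g; stands on the bench, z up, left or right of the jig, turned at random. Either long face may go to the rail: clamped, its centre is 27 mm from the rail's and 18 mm above the board. Gripped by its ends it can be set between rail and cam with the fingers clear of both
- batten: bystander: batten offcut 20 x 95 x 20 mm lying on the bench, on the other side of the jig from the block; origin at its underside or grip
- tack_tin: bystander: small round tack tin, 38 mm across, 26 mm tall, on the jig board between the bays; origin at its underside or grip
- screwdriver: bystander: screwdriver about 200 mm long lying near the robot on the left; origin at its underside or grip
- glue: bystander: white glue pot 56 mm across, 90 mm tall, near right; origin at its underside or grip
- cup: bystander: grey cup, near left, 72 mm across, 90 mm tall; origin at its underside or grip

How it is judged:
By the outcome, as a careful person would: the job done as asked, in the order asked, and still so for the second after the job is handed in, with the robot touching nothing.
It also fails if it takes over 54 s, if anything falls off the work surface, if the arm or the gripper's body presses on something with over 40 N, if the wrist force passes 120 N, or if a joint passes its speed limit or range.

## Robot

A 6-joint arm with a two-finger parallel gripper is mounted at the origin on the work surface. World frame = base frame: x ahead of the robot, y to its left, z up, the work surface at z = 0. Lengths are in m, angles in rad, forces in N, time in s.
With the tool pointing down it reaches from about 0.3 to 0.875 m from the base axis. Payload 6.4 kg.
Tool frame: the origin (TCP) lies midway between the tips of the shut fingers; the grasp point (between the pads) lies 19 mm behind it; z points along the fingers, y is the line along which they close (so a half turn about z gives the same grasp; the last joint's range is limited). The gripper opens to 85 mm and grips with 20 to 120 N. Pads are 22 mm wide; open, the fingers measure 114 mm over their backs; the gripper's body (76 mm by 85 mm) begins 54 mm behind the grasp point. The pads swing forward as they close: fully open they stand 13 mm farther back than shut.
Start: joints at [0.957, 0.181, 1.607, -0, 1.354, -0.206], TCP at [0.228, 0.528, 0.231] pointing down, gripper open.
Joint ranges: [-2.99, 2.99], [-0.89, 2.07], [0.3, 2.58], [-1.14, 4.28], [0, 2.63], [-3.12, 3.12]. Speed limits (rad/s): [2.57, 2.57, 3.01, 3.14, 3.14, 3.14].

## Interface

Orientations are given as a unit quaternion [w, x, y, z].
In Python, from bench import sensors, vision, ctrl gives the robot as it stands.
- The arm moves only by the tool carry_out, never from a script. Its argument "deltas" is text: rows parted by semicolons, each of 7 numbers parted by spaces: the shift along the tool's x, y, z in mm, then the turn, a rotation vector about the tool's x, y, z in rad, then the closure, from 0 (fully open) to 1 (shut). In form: tx ty tz ax ay az claw; .... A call has 1 to 12 rows; each row is the pose to reach, as a shift and turn from the pose commanded when the call began, along the tool's axes at that moment; what a row does not reach only later rows make up. A row lasts 1/8 s, in which the tool goes at most 62.5 mm and 10.7 degrees, less where a joint would pass 70% of its speed; a pose out of reach is approached as far as the arm can. A call with a gripper value outside its range is refused whole. The fingers move at their own pace and stop on an object; the grip force is fixed at half the most. Time passes only in rows, so rows that repeat a pose let the fingers close. It gives the time, the measured TCP pose, the force, the opening and the grip force at its end, in the units of the state.
- sensors.get_obs(): the state, without advancing time (a new reading comes with each control period).
- vision.camera(name): name is "side" or "top" or "wrist"; returns the picture (480x640x3 uint8, blue, green, red); there is no depth.
- vision.camera_model(name): a dict with "K" (3x3 intrinsics, pixels), "extrinsics" (4x4, takes a point from world to camera coordinates); the wrist camera has in their place "hand_eye" (4x4, takes a point from camera to tool coordinates, whose origin is the TCP and whose axes are the flange's). Camera axes: x right, y down, z forward; pixel columns grow to the right and rows downward; lengths in m; the calibration is good to about 2 mm. The wrist camera is an equidistant fisheye: a pixel r from the principal point sees the ray r / f radians off the axis. A picture is of the moment at which its call begins: read the wrist's pose just before it. camera_model takes no time and is no camera call.
- ctrl.hand_in(): hands the job in; it is judged then, once.
The state is a dict: "time_s": time; "q": joint angles; "dq": joint speeds; "joint_efforts": joint torques, N m; "eef_pos": TCP position; "eef_rot": TCP orientation; "wrist_force": force on the tool from outside, world axes, zero at the start; "torque": the same for the moment, N m; "opening": opening from 0.0 (shut) to 1.0 (fully open); "grasp_force": force on a finger pad.
Only numpy, scipy, OpenCV 4.12 (cv2) and the standard library are available. Lean on these libraries where they do the work, as an engineer would, in place of code of your own. Each camera call takes 0.05 s, during which the arm holds its last target. There are 200 camera calls.

## Working session

There is one attempt and no reset: what is moved stays moved. The work goes in short steps, Python scripts to look and compute and a tool call to move; the robot and the scene stay as the last step left them, time stands still between calls to the robot, and variables do not carry over. Pictures are saved under pics/ and viewed, at most 10 in all, crops included, and the job is handed in when it is done.

Besides the shell and the picture viewer there is one more tool, called after ">>>" in YAML: its name, and indented under it one key for each argument. carry_out: Moves the arm, as the interface text tells. Its arguments: {"type":"object","properties":{"deltas":{"type":"string"}},"required":["deltas"]}

```bash
mkdir -p pics
python3 - <<'E'
from bench import sensors, vision, ctrl
import cv2,numpy as np
for n in("top","side"):
    cv2.imwrite(f"pics/{n}0.png",vision.camera(n)); m=vision.camera_model(n); print(n,np.array(m["K"]).round(1).tolist(),np.array(m["extrinsics"]).round(3).tolist())
m=vision.camera_model("wrist");print({k:np.array(v).round(4).tolist() if not isinstance(v,str) else v for k,v in m.items()})
o=sensors.get_obs();print(o)
E
```

```text
top [[444.3, 0.0, 320.8], [0.0, 444.3, 240.6], [0.0, 0.0, 1.0]] [[-0.026, -0.999, -0.021, 0.02], [-0.997, 0.027, -0.068, 0.484], [0.069, 0.019, -0.997, 1.027], [0.0, 0.0, 0.0, 1.0]]
side [[616.4, 0.0, 302.8], [0.0, 616.4, 243.9], [0.0, 0.0, 1.0]] [[0.98, -0.197, 0.02, -0.455], [-0.128, -0.705, -0.698, 0.131], [0.152, 0.681, -0.716, 1.309], [0.0, 0.0, 0.0, 1.0]]
{'K': [[371.6483, 0.0, 311.5775], [0.0, 371.6483, 237.4571], [0.0, 0.0, 1.0]], 'hand_eye': [[0.0008, -0.9648, -0.2629, 0.0678], [1.0, 0.0008, 0.0002, -0.0002], [0.0, -0.2629, 0.9648, -0.1412], [0.0, 0.0, 0.0, 1.0]]}
{'time_s': 0.1, 'q': array([ 9.56691632e-01,  1.81480701e-01,  1.60792291e+00,  1.85696651e-05,
        1.35383820e+00, -2.06293940e-01]), 'dq': array([-0.00096043, -0.00201217, -0.00198895, -0.00032931,  0.00095952,
       -0.00073198]), 'joint_efforts': array([ 1.34049563e-05, -4.45876658e+01, -3.52237487e+01, -2.77202471e-04,
        4.01049532e-03,  4.10403470e-05]), 'eef_pos': array([0.22771708, 0.52742511, 0.23045922]), 'eef_rot': array([-3.37149066e-04,  2.02497232e-01,  9.79282488e-01, -7.52557806e-04]), 'wrist_force': array([ 0.16864   , -0.46567384, -0.41063206]), 'torque': array([ 0.02865758, -0.06333263,  0.00824246]), 'grasp_force': 0.0, 'opening': 1.0034784393419849}
```

View pics/top0.png

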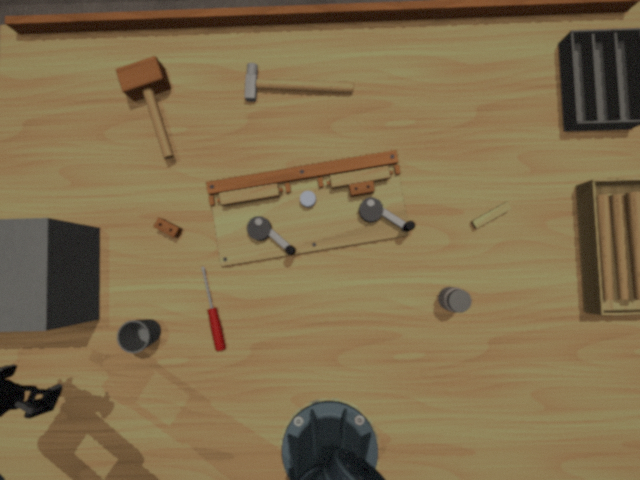

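View pics/side0.png

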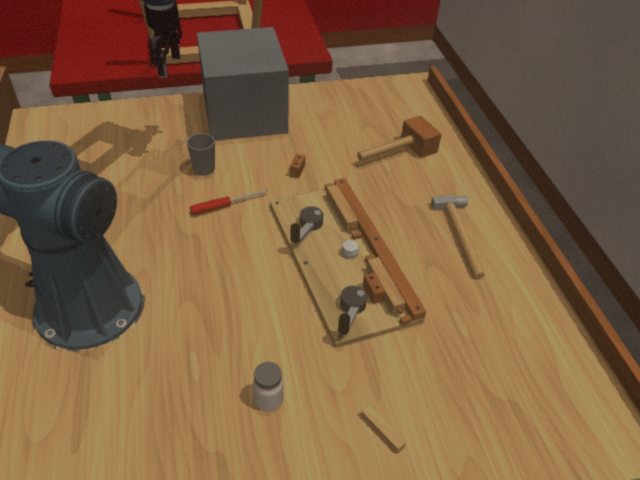

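The left bay (rail at 248,194) is the bare one. The block is at (168,228), the left post at (290,250), and the done rail is at the right.

```bash
cat > h.py <<'E'
import numpy as np,cv2
from scipy.spatial.transform import Rotation as R
from bench import sensors,vision
def pose():
    o=sensors.get_obs(); q=o["eef_rot"]; return np.array(o["eef_pos"]),R.from_quat([q[1],q[2],q[3],q[0]])
def ray(n,uv,P=None):
    m=vision.camera_model(n);K=np.array(m["K"]);x=(uv[0]-K[0,2])/K[0,0];y=(uv[1]-K[1,2])/K[1,1]
    if n=="wrist":
        th=np.hypot(x,y);s=np.sin(th)/th if th>1e-9 else 1;d=np.array([x*s,y*s,np.cos(th)])
        H=np.array(m["hand_eye"]);p,r=P;return p+r.apply(H[:3,3]),r.apply(H[:3,:3]@d)
    E=np.array(m["extrinsics"]);return -E[:3,:3].T@E[:3,3],E[:3,:3].T@np.array([x,y,1.])
def at(n,uv,z,P=None):
    c,d=ray(n,uv,P);return c+d*(z-c[2])/d[2]
def delta(p,yaw=None):
    """shift (mm, tool axes) and turn for TCP world target p, tool down with closing axis at world yaw"""
    c,r=pose();out=(r.inv().apply(np.array(p)-c)*1000).round(1)
    if yaw is None:return out
    best=None
    for k in(0,1):
        a=yaw+k*np.pi;y=np.array([np.cos(a),np.sin(a),0]);z=np.array([0,0,-1.]);x=np.cross(y,z)
        v=(r.inv()*R.from_matrix(np.c_[x,y,z])).as_rotvec()
        if best is None or abs(np.linalg.norm(v))<np.linalg.norm(best):best=v
    return out,best.round(3)
E
python3 - <<'E'
from h import *
im=cv2.imread("pics/top0.png");cv2.imwrite("pics/topc.png",cv2.resize(im[140:275,140:420],None,fx=2.8,fy=2.8,interpolation=cv2.INTER_CUBIC))
for n,uv,z in [("block",(168,228),.036),("postL",(290,249),.08),("camL",(258,228),.046),("railL",(249,194),.052),("fenceL",(211,187),.042),("fenceR",(397,158),.042),("cup",(140,335),.09),("boardBL",(222,263),.018),("boardBR",(405,240),.018)]: print(n,at("top",uv,z).round(3))
p,r=pose();print(p,r.as_matrix().round(2).tolist())
E
```

```text
block [0.522 0.361 0.036]
postL [0.463 0.074 0.08 ]
camL [0.515 0.15  0.046]
railL [0.593 0.168 0.052]
fenceL [0.614 0.258 0.042]
fenceR [ 0.669 -0.175  0.042]
cup [0.284 0.403 0.09 ]
boardBL [0.437 0.24  0.018]
boardBR [ 0.48  -0.19   0.018]
[0.22771708 0.52742511 0.23045922] [[-0.92, 0.4, -0.0], [0.4, 0.92, -0.0], [0.0, -0.0, -1.0]]
```

View pics/topc.png

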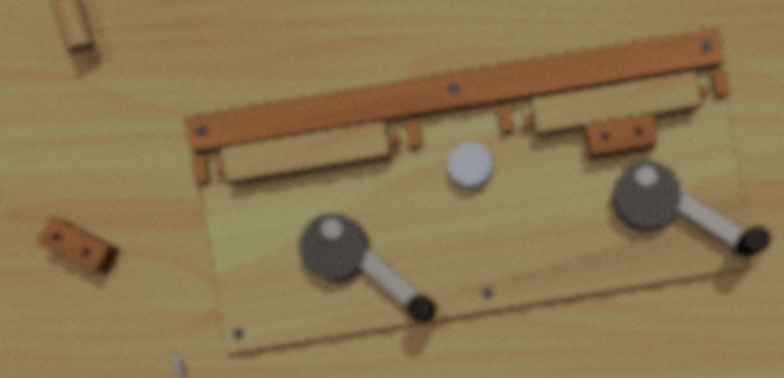

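>>> carry_out:
  deltas: "-60 -16 0 0 0 0 0;-120 -32 0 0 0 0 0;-180 -48 0 0 0 0 0;-240 -64 0 0 0 0 0;-300 -80 0 0 0 0 0;-350 -96 0 0 0 0 0;-350 -96 0 0 0 0 0;-350 -96 0 0 0 0 0"

```text
time_s: 1.1
eef_pos: [0.5107, 0.3009, 0.2307]
eef_rot: [-0.001, 0.203, 0.979, -0.0]
wrist_force: [-0.5, 0.8, -0.3]
opening: 0.999
grasp_force: 0.0
```

Run:
```python
from h import *
P=pose();im=vision.camera("wrist");np.savez("w1.npz",p=P[0],q=P[1].as_quat());print(P[0]);cv2.imwrite("pics/w1.png",im)
```

```text
[0.51068471 0.30093495 0.2306915 ]
```

View pics/w1.png

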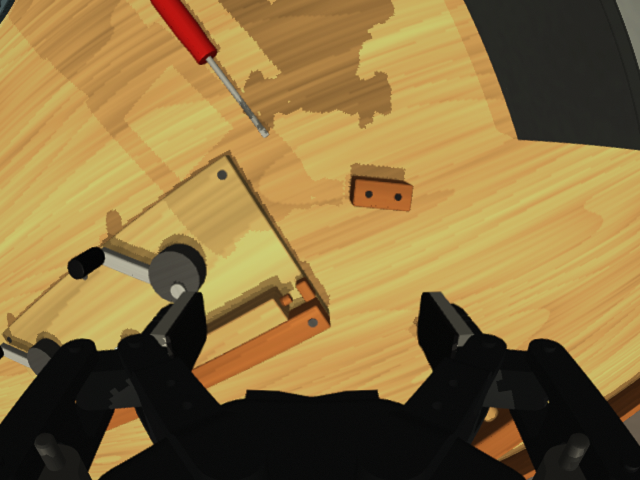

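Run:
```python
from h import *
d=np.load("w1.npz");P=(d["p"],R.from_quat(d["q"]))
h=[at("wrist",u,.036,P) for u in[(368,194),(397,197)]];c=(h[0]+h[1])/2;v=h[1]-h[0]
print("block",c.round(4),np.linalg.norm(v),np.arctan2(v[1],v[0]))
cs=[at("wrist",u,.036,P) for u in[(357,178),(412,187),(410,211),(354,206)]];print("corners",np.round(cs,4).tolist(),np.mean(cs,0).round(4))
for n,u,z in[("boardcorner",(229,153),.018),("screw",(222,175),.018),("fencescrew",(313,323),.042),("fencecorner",(329,325),.042),("camtop ctr",(176,268),.046),("spot",(178,291),.046),("posttop",(78,269),.0865),("posttop2",(82,266),.0865)]:
    print(n,at("wrist",u,z,P).round(4))
T=lambda u,z:at("top",(140+u[0]/2.8,140+u[1]/2.8),z).round(4)
for n,u,z in[("fs1",(201,130),.042),("fs2",(453,89),.042),("fs3",(706,46),.042),("bs1",(238,333),.018),("bs2",(487,292),.018),("railends",(225,167),.052),("",(385,138),.052),("camL",(334,245),.046),("spotL",(332,229),.046),("postL",(424,305),.0865),("block",(71,243),.036)]:print(n,T(u,z))
```

```text
block [0.5212 0.3675 0.036 ] 0.027648016006780855 1.0758856825568253
corners [[0.497, 0.3515, 0.036], [0.5245, 0.3965, 0.036], [0.5451, 0.3867, 0.036], [0.52, 0.3392, 0.036]] [0.5217 0.3685 0.036 ]
boardcorner [0.428  0.2499 0.018 ]
screw [0.4444 0.2345 0.018 ]
fencescrew [0.6126 0.2582 0.042 ]
fencecorner [0.6211 0.272  0.042 ]
camtop ctr [0.5055 0.1586 0.046 ]
spot [0.5276 0.148  0.046 ]
posttop [0.4602 0.081  0.0865]
posttop2 [0.4595 0.0875 0.0865]
fs1 [0.6151 0.2566 0.042 ]
fs2 [0.6432 0.0465 0.042 ]
fs3 [ 0.6729 -0.1636  0.042 ]
bs1 [0.4467 0.2333 0.018 ]
bs2 [0.4755 0.0234 0.018 ]
railends [0.5819 0.2345 0.052 ]
 [0.602  0.1026 0.052 ]
camL [0.5158 0.1469 0.046 ]
spotL [0.529  0.1483 0.046 ]
postL [0.4625 0.0706 0.0865]
block [0.5246 0.3677 0.036 ]
```

Run:
```python
from h import *
print(delta([.521,.368,.10],1.065),delta([.521,.368,.002]))
```

```text
(array([ 16.4,  65.4, 130.8]), array([-0.001, -0.001,  0.099])) [ 16.3  65.4 228.8]
```

>>> carry_out:
  deltas: "6 30 50 0 0 0.04 0;12 55 90 0 0 0.08 0;16 65.5 130 0 0 0.1 0;16 65.5 180 0 0 0.1 0;16 65.5 215 0 0 0.1 0;16 65.5 228 0 0 0.1 0;16 65.5 228 0 0 0.1 0.6;16 65.5 228 0 0 0.1 0.6;16 65.5 228 0 0 0.1 0.6;16 65.5 228 0 0 0.1 0.6"

```text
time_s: 2.4
eef_pos: [0.524, 0.3682, 0.0055]
eef_rot: [0.001, 0.251, 0.968, 0.001]
wrist_force: [-0.1, 0.7, 6.6]
opening: 0.643
grasp_force: 65.1
```

Run:
```python
from h import *
print(delta([.645,.175,.20],1.708))
```

```text
(array([-200.1, -109.3, -194.5]), array([ 0.002,  0.003, -0.645]))
```

>>> carry_out:
  deltas: "0 0 -40 0 0 0 0.6;0 0 -90 0 0 -0.1 0.6;-20 -10 -140 0 0 -0.25 0.6;-60 -35 -180 0 0 -0.4 0.6;-110 -65 -195 0 0 -0.55 0.6;-160 -90 -195 0 0 -0.645 0.6;-200 -109 -195 0 0 -0.645 0.6;-200 -109 -195 0 0 -0.645 0.6;-200 -109 -195 0 0 -0.645 0.6"

```text
time_s: 3.52
eef_pos: [0.6439, 0.175, 0.1983]
eef_rot: [-0.0, -0.068, 0.998, 0.0]
wrist_force: [-0.3, 0.9, -0.9]
opening: 0.645
grasp_force: 64.3
```

Run:
```python
from h import *
P=pose();im=vision.camera("wrist");np.savez("w2.npz",p=P[0],q=P[1].as_quat());print(P[0],sensors.get_obs()["grasp_force"]);cv2.imwrite("pics/w2.png",im)
```

```text
[0.64394807 0.17503978 0.19830378] 64.31240916252136
```

View pics/w2.png

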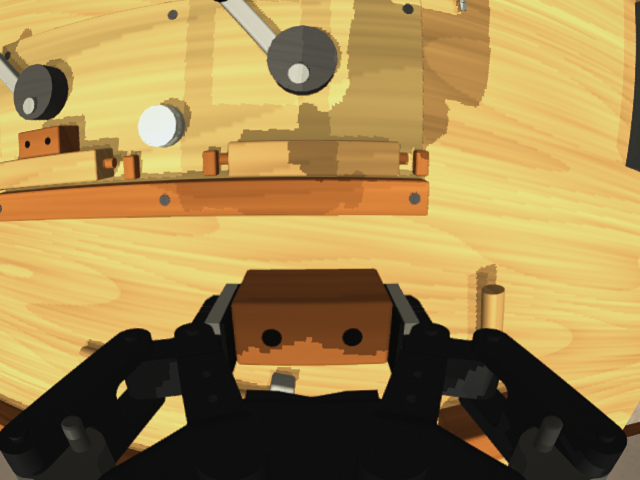

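The left rail's top spans columns 228–400, rows 148–177. Its stops are at 211 and 421, and the fence's inner edge is at row 181. The cam spot is at (298,73), and the block is held square with holes at (272,338) and (352,337).

Run:
```python
from h import *
d=np.load("w2.npz");P=(d["p"],R.from_quat(d["q"]))
W=lambda u,z:at("wrist",u,z,P)
for n,u,z in[("fs1",(414,198),.042),("fs2",(165,200),.042),("bs1",(407,9),.018),("bs2",(172,15),.018),("fencecornerin",(428,180),.042),("fin mid",(170,183),.042),("railTopNearL",(400,148),.052),("railTopNearR",(229,148),.052),("railFarL",(400,177),.052),("railFarR",(229,178),.052),("railFootL",(398,142),.018),("railFootR",(230,142),.018),("stopL",(421,158),.032),("stopR",(211,158),.032),("disc",(302,60),.046),("spot",(298,73),.046)]:print(n,W(u,z).round(4))
# block in tool frame: depth such that hole spacing is 0.0276
for zt in(.02,.025,.03,.035,.04,.045):
    a=[P[1].inv().apply(W(u,P[0][2]+zt)-P[0]) for u in((272,338),(352,337),(233,305),(391,303))]
    print(zt,np.round(np.mean(a[:2],0)*1000,1),np.linalg.norm(a[1]-a[0]).round(4),np.linalg.norm(a[3]-a[2]).round(4),(a[2][0]*1000).round(1))
```

```text
fs1 [0.6118 0.257  0.042 ]
fs2 [0.6413 0.0489 0.042 ]
bs1 [0.4447 0.2333 0.018 ]
bs2 [0.4741 0.0246 0.018 ]
fencecornerin [0.5949 0.2663 0.042 ]
fin mid [0.6262 0.0527 0.042 ]
railTopNearL [0.5732 0.2356 0.052 ]
railTopNearR [0.5916 0.1035 0.052 ]
railFarL [0.5958 0.2394 0.052 ]
railFarR [0.6152 0.106  0.052 ]
railFootL [0.5678 0.2411 0.018 ]
railFootR [0.588  0.0964 0.018 ]
stopL [0.578 0.26  0.032]
stopR [0.6026 0.0844 0.032 ]
disc [0.5153 0.1504 0.046 ]
spot [0.5263 0.1487 0.046 ]
0.02 [ -4.3   0.7 -20. ] 0.0301 0.0577 9.0
0.025 [ -1.4   0.7 -25. ] 0.0289 0.0554 11.5
0.03 [  1.6   0.7 -30. ] 0.0276 0.053 13.9
0.035 [  4.6   0.7 -35. ] 0.0264 0.0506 16.3
0.04 [  7.5   0.7 -40. ] 0.0251 0.0482 18.7
0.045 [ 10.5   0.7 -45. ] 0.0239 0.0458 21.1
```

Run:
```python
from h import *
print(delta([.563,.1661,.075],1.711),delta([.563,.1661,.0245]))
```

```text
(array([ 81.2,   1.6, 123.3]), array([ 0.   , -0.   , -0.002])) [ 81.2   1.5 173.8]
```

>>> carry_out:
  deltas: "50 1 20 0 0 0 0.6;81 1.5 70 0 0 0 0.6;81 1.5 110 0 0 0 0.6;81 1.5 123 0 0 0 0.6;81 1.5 123 0 0 0 0.6;81 1.5 123 0 0 0 0.6"

```text
time_s: 4.32
eef_pos: [0.5656, 0.1658, 0.0773]
eef_rot: [0.002, -0.069, 0.998, 0.0]
wrist_force: [-0.1, -0.4, -0.2]
opening: 0.642
grasp_force: 64.4
```

Run:
```python
from h import *
print(delta([.563,.1661,.0245],1.711))
P=pose();im=vision.camera("wrist");np.savez("w3.npz",p=P[0],q=P[1].as_quat());cv2.imwrite("pics/w3.png",im)
```

```text
(array([ 2.7,  0.7, 52.8]), array([-0.   ,  0.003, -0.003]))
```

View pics/w3.png

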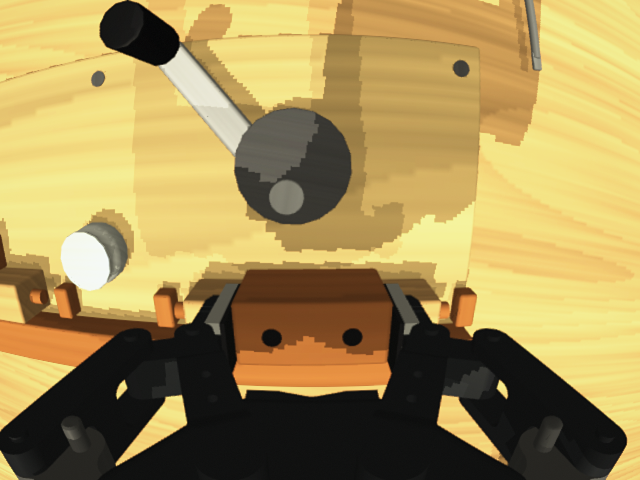

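The block hangs over the bay, clear of the cam (disc centre at 293,165). The post top is at about (122,25). Next I lower it.

>>> carry_out:
  deltas: "2.5 0.7 20 0 0 0 0.6;2.5 0.7 38 0 0 0 0.6;2.5 0.7 48 0 0 0 0.6;2.5 0.7 52 0 0 0 0.6;2.5 0.7 52 0 0 0 0.6"

```text
time_s: 5.0
eef_pos: [0.5618, 0.1657, 0.0237]
eef_rot: [0.0, -0.069, 0.998, -0.0]
wrist_force: [-0.1, -1.0, -0.9]
opening: 0.645
grasp_force: 64.4
```

>>> carry_out:
  deltas: "-3 0 0.5 0 0 0 0.6;-6 0 0.5 0 0 0 0.6;-8 0 0.5 0 0 0 0.6;-9 0 0.5 0 0 0 0.6;-10 0 0.5 0 0 0 0.6;-10 0 0.5 0 0 0 0.6"

```text
time_s: 5.75
eef_pos: [0.5693, 0.1668, 0.0235]
eef_rot: [-0.002, -0.069, 0.998, -0.0]
wrist_force: [-11.4, -2.1, 12.6]
opening: 0.642
grasp_force: 66.1
```

>>> carry_out:
  deltas: "0 0 -1 0 0 0 0.6;0 0 -1.5 0 0 0 0.6;0 0 -1.5 0 0 0 0.6;0 0 -1.5 0 0 0 0.6"

```text
time_s: 6.25
eef_pos: [0.5693, 0.1669, 0.0235]
eef_rot: [-0.002, -0.068, 0.998, -0.0]
wrist_force: [-6.1, -1.7, 1.2]
opening: 0.644
grasp_force: 64.5
```

>>> carry_out:
  deltas: "0 0 0 0 0 0 0.4;0 0 0 0 0 0 0.2;0 0 0 0 0 0 0;0 0 0 0 0 0 0;0 0 0 0 0 0 0;0 0 -30 0 0 0 0;0 0 -70 0 0 0 0;0 0 -120 0 0 0 0;0 0 -160 0 0 0 0;-40 0 -180 0 0 0 0;-80 0 -180 0 0 0 0;-80 0 -180 0 0 0 0"

```text
time_s: 7.75
eef_pos: [0.6526, 0.1779, 0.2043]
eef_rot: [0.001, -0.068, 0.998, 0.0]
wrist_force: [-0.9, 0.1, -0.2]
opening: 0.999
grasp_force: 0.0
```

Run:
```python
from h import *
P=pose();im=vision.camera("wrist");np.savez("w4.npz",p=P[0],q=P[1].as_quat());cv2.imwrite("pics/w4.png",im)
```

```text
(no output)
```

View pics/w4.png

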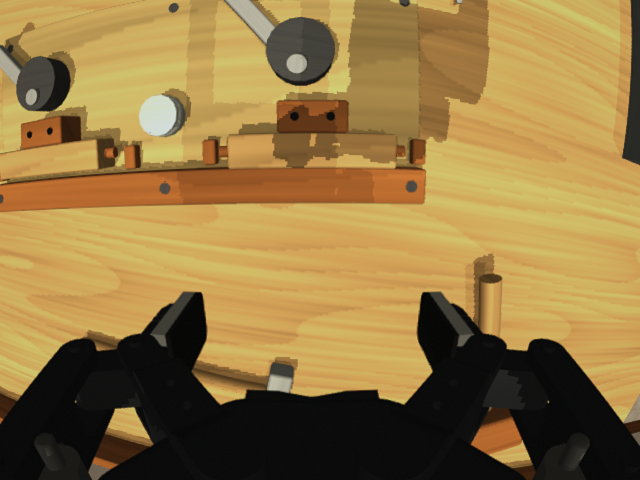

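Block stands square at the rail's middle: hole midpoint is column 312, rail runs 228–397. Rail is on the fence. Now the lever.

Run:
```python
from h import *
d=np.load("w3.npz");P=(d["p"],R.from_quat(d["q"]))
post=at("wrist",(121,25),.0865,P);foot=at("wrist",(168,50),.0425,P);spot=at("wrist",(287,197),.046,P)
print("post",post,"foot",foot,"spot",spot,"top",at("top",(140+424/2.8,140+305/2.8),.0865))
v=post[:2]-spot[:2];print(np.linalg.norm(v),np.degrees(np.arctan2(v[1],v[0]))%360)
piv=np.array([.527,.150])
for p in(post,foot):
    v=p[:2]-piv;print(np.linalg.norm(v),"phi jig",np.degrees(np.arctan2(v[1],v[0])-.14)%360)
print(pose()[0],sensors.get_obs()["q"].round(3))
```

```text
post [0.45992616 0.07735022 0.0865    ] foot [0.46135818 0.08074471 0.0425    ] spot [0.52719439 0.14934575 0.046     ] top [0.46249062 0.0705705  0.0865    ]
0.09853106768111665 226.94415390558584
0.0988781626743518 phi jig 219.263875312481
0.09542087735435169 phi jig 218.51299578745954
[0.65098238 0.17797196 0.20378937] [ 0.091  0.421  1.359  0.     1.362 -1.616]
```

```bash
cat >> h.py <<'E'
PIV=np.array([.527,.1495])
def lev(W,z=.056,r=.1):
    W=np.radians(W);t,a=delta([PIV[0]+r*np.cos(W),PIV[1]+r*np.sin(W),z],W+np.pi/2)
    return t.round(1).tolist(),a.tolist()
E
python3 -c "
from h import *
print(lev(227,.13),lev(227))"
```

```text
([204.2, -74.4, 73.8], [0.0, -0.0, -0.683]) ([204.2, -74.4, 147.8], [0.0, -0.0, -0.683])
```

>>> carry_out:
  deltas: "50 -18 0 0 0 -0.15 0.3;100 -36 10 0 0 -0.32 0.55;150 -55 30 0 0 -0.48 0.55;204 -74.5 60 0 0 -0.62 0.55;204 -74.5 74 0 0 -0.683 0.55;204 -74.5 74 0 0 -0.683 0.55;204 -74.5 74 0 0 -0.683 0.55"

```text
time_s: 8.68
eef_pos: [0.4595, 0.0764, 0.1314]
eef_rot: [0.001, -0.398, 0.917, -0.0]
wrist_force: [0.5, 0.0, -0.1]
opening: 0.449
grasp_force: 0.0
```

Run:
```python
from h import *
P=pose();im=vision.camera("wrist");np.savez("w5.npz",p=P[0],q=P[1].as_quat());cv2.imwrite("pics/w5.png",im);print(lev(227))
```

```text
([0.9, 0.8, 75.5], [-0.002, 0.002, -0.001])
```

View pics/w5.png

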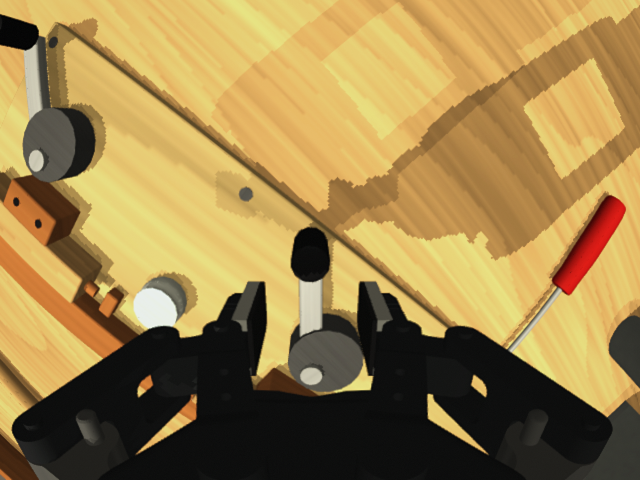

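The post is centred at (310,245), between the pads. I lower over it and prepare the arc.

>>> carry_out:
  deltas: "1 1 30 0 0 0 0.55;1 1 60 0 0 0 0.55;1 1 75 0 0 0 0.55;1 1 75 0 0 0 0.6;1 1 75 0 0 0 0.6"

```text
time_s: 9.35
eef_pos: [0.4582, 0.0762, 0.0563]
eef_rot: [0.001, -0.399, 0.917, -0.0]
wrist_force: [-0.2, -0.3, 1.2]
opening: 0.401
grasp_force: 0.0
```

Run:
```python
from h import *
for W in range(222,160,-6):print(W,lev(W))
```

```text
222 ([-0.9, 8.4, 0.3], [-0.001, 0.001, 0.087])
216 ([-2.3, 18.8, 0.3], [-0.001, 0.001, 0.192])
210 ([-4.9, 28.9, 0.3], [-0.001, 0.001, 0.297])
204 ([-8.4, 38.8, 0.3], [-0.001, 0.001, 0.401])
198 ([-13.0, 48.2, 0.3], [-0.001, 0.001, 0.506])
192 ([-18.6, 57.1, 0.3], [-0.001, 0.001, 0.611])
186 ([-25.0, 65.3, 0.3], [-0.001, 0.002, 0.716])
180 ([-32.3, 72.8, 0.3], [-0.001, 0.002, 0.82])
174 ([-40.3, 79.6, 0.3], [-0.001, 0.002, 0.925])
168 ([-49.0, 85.4, 0.3], [-0.001, 0.002, 1.03])
162 ([-58.2, 90.3, 0.3], [-0.001, 0.002, 1.134])
```

>>> carry_out:
  deltas: "-1 8.5 0 0 0 0.087 0.6;-2.3 19 0 0 0 0.192 0.6;-5 29 0 0 0 0.297 0.6;-8.4 39 0 0 0 0.4 0.6;-13 48 0 0 0 0.506 0.6;-18.6 57 0 0 0 0.61 0.6;-25 65.3 0 0 0 0.716 0.6;-32.3 73 0 0 0 0.82 0.6;-40.3 79.6 0 0 0 0.925 0.6;-49 85.4 0 0 0 1.03 0.6;-58 90.3 0 0 0 1.134 0.6;-58 90.3 0 0 0 1.134 0.6"

```text
time_s: 10.85
eef_pos: [0.4318, 0.1807, 0.0565]
eef_rot: [0.001, 0.155, 0.988, 0.0]
wrist_force: [-0.7, -0.0, 0.1]
opening: 0.397
grasp_force: 0.0
```

Run:
```python
from h import *
for W in range(158,128,-3):print(W,lev(W))
o=sensors.get_obs();print(o["wrist_force"])
```

```text
158 ([-0.5, 6.7, 0.5], [0.001, 0.002, 0.072])
155 ([-1.0, 11.9, 0.5], [0.001, 0.002, 0.124])
152 ([-1.8, 17.1, 0.5], [0.001, 0.002, 0.177])
149 ([-2.8, 22.2, 0.5], [0.001, 0.002, 0.229])
146 ([-4.1, 27.3, 0.5], [0.001, 0.002, 0.281])
143 ([-5.7, 32.2, 0.6], [0.001, 0.002, 0.334])
140 ([-7.6, 37.1, 0.6], [0.002, 0.002, 0.386])
137 ([-9.7, 41.9, 0.6], [0.002, 0.002, 0.438])
134 ([-12.0, 46.6, 0.6], [0.002, 0.002, 0.491])
131 ([-14.6, 51.2, 0.6], [0.002, 0.002, 0.543])
[-0.68582898 -0.02122137  0.13449924]
```

>>> carry_out:
  deltas: "-0.5 6.7 0 0 0 0.072 0.6;-1 12 0 0 0 0.124 0.6;-1.8 17 0 0 0 0.177 0.6;-2.8 22.2 0 0 0 0.229 0.6;-4 27.3 0 0 0 0.281 0.6"

```text
time_s: 11.48
eef_pos: [0.4432, 0.2045, 0.056]
eef_rot: [0.0, 0.293, 0.956, -0.0]
wrist_force: [-1.0, -2.6, 1.5]
opening: 0.398
grasp_force: 1.2
```

>>> carry_out:
  deltas: "0 2.5 0 0 0 0.025 0.6;-0.1 5 0 0 0 0.05 0.6;-0.3 7.5 0 0 0 0.075 0.6;-0.3 7.5 0 0 0 0.075 0.6"

```text
time_s: 11.98
eef_pos: [0.4475, 0.2112, 0.0553]
eef_rot: [0.0, 0.329, 0.944, 0.0]
wrist_force: [0.6, -0.2, 0.8]
opening: 0.4
grasp_force: 0.4
```

>>> carry_out:
  deltas: "0 2 0 0 0 0.02 0.6;-0.1 4 0 0 0 0.04 0.6;-0.2 6 0 0 0 0.06 0.6;-0.2 6 0 0 0 0.06 0.6"

```text
time_s: 12.48
eef_pos: [0.4513, 0.2158, 0.0552]
eef_rot: [-0.0, 0.357, 0.934, 0.0]
wrist_force: [-0.8, -0.9, 0.9]
opening: 0.398
grasp_force: 0.6
```

>>> carry_out:
  deltas: "0 2 0 0 0 0.02 0.6;-0.1 4 0 0 0 0.04 0.6;-0.1 5 0 0 0 0.05 0.6;-0.1 5 0 0 0 0.05 0.6"

```text
time_s: 12.98
eef_pos: [0.4546, 0.2194, 0.0552]
eef_rot: [-0.0, 0.38, 0.925, 0.0]
wrist_force: [-2.1, -0.8, 0.9]
opening: 0.404
grasp_force: 0.9
```

>>> carry_out:
  deltas: "0 2 0 0 0 0.02 0.6;-0.1 4 0 0 0 0.04 0.6;-0.1 5 0 0 0 0.05 0.6;-0.1 5 0 0 0 0.05 0.6"

```text
time_s: 13.48
eef_pos: [0.4575, 0.2222, 0.0551]
eef_rot: [-0.001, 0.403, 0.915, -0.001]
wrist_force: [-4.7, -4.1, 4.0]
opening: 0.4
grasp_force: 3.2
```

>>> carry_out:
  deltas: "0 2 0 0 0 0.01 0.6;0 4 0 0 0 0.02 0.6;0 4 0 0 0 0.02 0.6"

```text
time_s: 13.85
eef_pos: [0.4587, 0.2235, 0.0548]
eef_rot: [-0.002, 0.412, 0.911, -0.003]
wrist_force: [-12.0, -11.7, 10.7]
opening: 0.401
grasp_force: 8.0
```

>>> carry_out:
  deltas: "0 1 0 0 0 0 0.6;0 2 0 0 0 0 0.6;0 2 0 0 0 0 0.6;0 2 0 0 0 0 0.6"

```text
time_s: 14.35
eef_pos: [0.4588, 0.2239, 0.0547]
eef_rot: [-0.003, 0.412, 0.911, -0.005]
wrist_force: [-15.1, -16.5, 16.4]
opening: 0.399
grasp_force: 11.2
```

>>> carry_out:
  deltas: "0 -4 0 0 0 0 0.6;0 -9 0 0 0 0 0.55;0 -9 0 0 0 0 0.5;0 -9 0 0 0 0 0.5;0 -9 -20 0 0 0 0.5;0 -9 -60 0 0 0 0.5;0 -9 -110 0 0 0 0.5;0 -9 -150 0 0 0 0.5;0 -9 -150 0 0 0 0.5"

```text
time_s: 15.48
eef_pos: [0.4586, 0.2217, 0.2094]
eef_rot: [0.003, 0.412, 0.911, 0.003]
wrist_force: [-0.3, -0.1, -0.5]
opening: 0.505
grasp_force: 0.0
```

Run:
```python
from h import *
P=pose();np.savez("w6.npz",p=P[0],q=P[1].as_quat());print(delta([.65,.178,.204],1.711),sensors.get_obs()["wrist_force"])
```

```text
(array([-159.2,  114.8,    6.8]), array([ 0.005,  0.007, -0.99 ])) [-0.34006718 -0.11668235 -0.5213309 ]
```

>>> carry_out:
  deltas: "-30 22 0 0 0 -0.17 0;-60 43 0 0 0 -0.34 0;-90 65 0 0 0 -0.5 0;-120 86 0 0 0 -0.67 0;-159 115 5 0 0 -0.84 0;-159 115 5 0 0 -0.99 0;-159 115 5 0 0 -0.99 0;-159 115 5 0 0 -0.99 0"

```text
time_s: 16.48
eef_pos: [0.6467, 0.1776, 0.1996]
eef_rot: [-0.0, -0.069, 0.998, 0.0]
wrist_force: [-0.8, -0.1, 0.2]
opening: 0.998
grasp_force: 0.0
```

Run:
```python
from h import *
im=vision.camera("wrist");cv2.imwrite("pics/w7.png",im);print(pose()[0])
```

```text
[0.64675006 0.17765782 0.20007054]
```

View pics/w7.png

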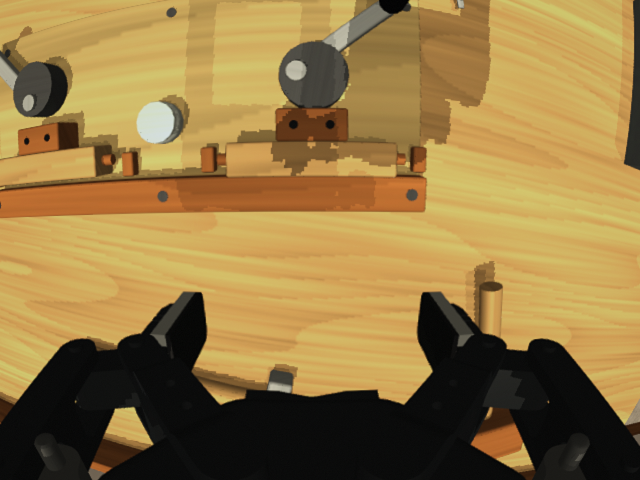

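The cam bears on the block at about (312,107). Block (hole midpoint column 312) and rail (227–397) are tight on the fence and centred, and the other bay and the tin have not moved.

```bash
python3 -c "
from bench import ctrl
print(ctrl.hand_in())"
```

```text
the job is handed in; nothing more can be done
None
```

The glue block stands midway along the bare left rail with its long face against it; the left cam was closed to about 22 N at the post and let go, the last picture shows block and rail tight on the fence, and the job was handed in after about 16.5 s (no verdict was returned).

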